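# Put the spice jars up by cap colour and print their labels

## Robot

A 6-joint arm with a two-finger parallel gripper is mounted at the origin on a cart in front of the work surface, level with it; the furniture and walls round the work are solid. World frame = base frame: x ahead of the robot, y to its left, z up, the work surface at z = 0. Lengths are in m, angles in rad, forces in N, time in s.
With the tool pointing down it reaches from about 0.325 to 0.9 m from the base axis. Payload 6.1 kg.
Tool frame: the origin (TCP) lies at the very end of the fingers, on their centre line; the grasp point (between the pads) lies 19 mm behind it; z points along the fingers, y is the line along which they close (so a half turn about z gives the same grasp; the last joint's range is limited). The gripper opens to 87 mm and grips with 3 to 60 N. Pads are 19 mm wide; open, the fingers measure 117 mm over their backs; the gripper's body (75 mm by 190 mm) begins 51 mm behind the grasp point.
Start: joints at [-1.417, 0.22, 1.526, -0, 1.395, -0.126], TCP at [0.173, -0.601, 0.223] pointing down, gripper open.
Joint ranges: [-2.98, 2.98], [-0.91, 2.08], [0.09, 2.57], [-1.24, 4.39], [0.2, 2.65], [-2.68, 2.68]. Speed limits (rad/s): [2.57, 2.57, 3.01, 3.14, 3.14, 3.14].

## Interface

Orientations are given as [roll, pitch, yaw] about the fixed x, y, z axes, in that order (R = Rz(yaw) Ry(pitch) Rx(roll)).
In Python, from workcell import * gives the robot as it stands. The module is installed in compiled form; this text tells all that it offers.
- The arm moves only by the tool servo_tool, never from a script. Its argument "commands" is a list of rows, each an object with "travel": the shift along the tool's x, y, z normalised to -1 to 1, where 1 is 0.15 m, a list of three; "twist": the turn, a rotation vector about the tool's x, y, z normalised to -1 to 1, where 1 is pi rad, a list of three; "jaw": the opening, from -1 (shut) to 1 (fully open). In form: [{"travel": [tx, ty, tz], "twist": [ax, ay, az], "jaw": jaw}, ...]. A call has exactly 8 rows; each row shifts and turns the commanded pose from where the row before left it, along the tool's axes as they then stand; what a row does not reach is not made up. A row lasts 1/10 s, in which the tool goes at most 50 mm and 8.59 degrees, less where a joint would pass 70% of its speed; a pose out of reach is approached as far as the arm can. A call with a number of a shift or a turn outside -1 to 1 is refused whole. A call with a gripper value outside its range is refused whole. The fingers move at their own pace and stop on an object; "newtons" is the grip in N (left out, the last holds). Time passes only in rows, so rows that do not move let the fingers close, or fill a call up. It gives the time, the measured TCP pose, the force, the opening and the grip force at its end, in the units of the state.
- observe(): the state, without advancing time (a new reading comes with each control period).
- capture(name): name is "scene" or "top"; returns a dict with "img" (420x560x3 uint8, red, green, blue), "mtx" (3x3 intrinsics, pixels), "R" (3x3) and "t" (3): a world point X has camera coordinates R X + t. Camera axes: x right, y down, z forward; pixel columns grow to the right and rows downward; lengths in m; the calibration is good to about 2 mm. A picture is of the moment at which its call begins. There is no depth.
- sign_off(): hands the job in; it is judged then, once.
Trained networks look in a picture, given as the dict that the camera call returned (one of the last four; its "shot" number tells which), for a name from the list of things; names that differ only in an ending like _2 or _b are one class to them, and where a whole thing is asked for, a point or a joint stands for the part that bears it (a point fixed in the world has none). Each returns a list of dicts, best first, with "confidence" (0 to 1); they miss things now and then, are a little off and sometimes report something else, mostly with a low value. They report only what shows in the picture. A call takes as long as a camera call.
- search_frame(picture, name): "bbox" ([centre column, centre row, width, height] in pixels, round what is visible of it).
The state is a dict: "time": time; "qpos": joint angles; "qd": joint speeds; "joint_efforts": joint torques, N m; "ee_pos": TCP position; "eef_rot": TCP orientation; "wrist_force": force on the tool from outside, world axes, zero at the start; "moment": the same for the moment, N m; "grip_width": opening from 0.0 (shut) to 1.0 (fully open); "finger_force": force on a finger pad.
Only numpy, scipy, OpenCV 4.12 (cv2) and the standard library are available. Lean on these libraries where they do the work, as an engineer would, in place of code of your own. Each camera call takes 0.05 s, during which the arm holds its last target. There are 200 camera calls.

## Task

Stand every red-capped spice jar upright on the red ledge and every yellow-capped one on the yellow ledge, between its lips, and leave the black-capped jar and the other things where they are. Click the label printer's knob round so that it is set to one label for each red- or yellow-capped jar there is (the large orange dot is none, each click clockwise is one more), and only then press the green print button. Leave the knob at that count.

Things in the scene. Friction and masses are not known exactly. Their poses are not given: they have to be found in the camera images.
- ledge_red_deck (a point): Centre of the deck of the red spice ledge: a narrow raised stand, all red on dark feet, fixed. Deck top 30 mm above the worktop, 62 mm wide (along this point's x) and 208 mm long (along its y) between lips 6 mm thick that stand 10 mm higher than the deck all round. 74 x 220 mm over all. z points up. Holds three jars in a row.
- ledge_yellow_deck (a point): The same for the yellow spice ledge, alike but all yellow.
- red_jar_1_mid (a point): Small round spice jar, amber glass with a paper label and a red cap, 54 mm across the body, 49 mm across the cap (the top 16 mm), 44 mm tall in all, 0.12 kg (true mass may differ a little), standing upright. The point is on its axis half-way up (22 mm above its foot); z points up along the axis.
- red_jar_2_mid (a point): Small round spice jar, amber glass with a paper label and a red cap, 54 mm across the body, 49 mm across the cap (the top 16 mm), 44 mm tall in all, 0.12 kg (true mass may differ a little), standing upright. The point is on its axis half-way up (22 mm above its foot); z points up along the axis.
- red_jar_3_mid (a point): Small round spice jar, amber glass with a paper label and a red cap, 54 mm across the body, 49 mm across the cap (the top 16 mm), 44 mm tall in all, 0.12 kg (true mass may differ a little), standing upright. The point is on its axis half-way up (22 mm above its foot); z points up along the axis. May be absent (None).
- yellow_jar_1_mid (a point): Small round spice jar, amber glass with a paper label and a yellow cap, 54 mm across the body, 49 mm across the cap (the top 16 mm), 44 mm tall in all, 0.12 kg (true mass may differ a little), standing upright. The point is on its axis half-way up (22 mm above its foot); z points up along the axis.
- yellow_jar_2_mid (a point): Small round spice jar, amber glass with a paper label and a yellow cap, 54 mm across the body, 49 mm across the cap (the top 16 mm), 44 mm tall in all, 0.12 kg (true mass may differ a little), standing upright. The point is on its axis half-way up (22 mm above its foot); z points up along the axis. May be absent (None).
- yellow_jar_3_mid (a point): Small round spice jar, amber glass with a paper label and a yellow cap, 54 mm across the body, 49 mm across the cap (the top 16 mm), 44 mm tall in all, 0.12 kg (true mass may differ a little), standing upright. The point is on its axis half-way up (22 mm above its foot); z points up along the axis. May be absent (None).
- count_knob (a joint): Angle of the label printer's count knob, rad: a click-stop encoder knob, 30 degrees (0.5236 rad) a click. It reads 0 with its white pointer at the large orange dot (no labels); each click clockwise seen from above adds 0.5236 and one label, up to 8; eight small black dots, one per click, follow the orange one. It turns both ways, needs about 0.05 to 0.1 N m, and springs to the nearest click when let go.
- count_knob_grip (a point): Point on the axis of the count knob at the height to grip it. The knob is a black round upright knob 46 mm across and 32 mm high, on top of a fixed white label printer (150 x 110 mm, its top 42 mm above the worktop). The axis is 32 mm from the middle of the printer, away from the label slot, on its long middle line. This point is 10 mm below the knob's top and 23 mm above the printer's top. z up.
- count_knob_pointer (a point): Outer part of the white pointer line on the knob's top, 20 mm from its axis.
- print_button (a joint): Travel of the print button, m: 0 up, 0.008 fully down. It takes about 4 N, springs back, and counts as pressed beyond 0.005.
- print_button_top (a point): Centre of the top of the print button when up: green, round, 28 mm across, in a grey housing on the printer's top, 82 mm from the knob's axis on the printer's long middle line, towards the label slot. Pressed straight down.
- black_jar_mid (a point): Spice jar with a black cap, 44 mm across, 108 mm tall, point on its axis half-way up. Not part of the job: stays where it is.
- salt_mid (a point): Salt shaker with a grey top, 44 mm across, 90 mm tall, point 45 mm up. Stays where it is.
- gourd_mid (a point): Small white dried gourd, about 66 mm across, 60 mm tall, point 22 mm up. Stays where it is.

How it is judged:
On the way, in this order (a step that is already met when the one before it is completed fails the run):
1. the knob stands at the click for the number of red- and yellow-capped jars (value of joint count_knob between 1.9444 and 3.29159 rad and ((height (world z) of red_jar_3_mid below -9 m and value of joint count_knob above -9 rad) or (height (world z) of yellow_jar_2_mid below -9 m and value of joint count_knob above -9 rad) or value of joint count_knob above 2.46799 rad) and ((height (world z) of red_jar_3_mid below -9 m and value of joint count_knob above -9 rad) or (height (world z) of yellow_jar_3_mid below -9 m and value of joint count_knob above -9 rad) or value of joint count_knob above 2.46799 rad) and ((height (world z) of yellow_jar_2_mid below -9 m and value of joint count_knob above -9 rad) or (height (world z) of yellow_jar_3_mid below -9 m and value of joint count_knob above -9 rad) or value of joint count_knob above 2.46799 rad) and ((height (world z) of red_jar_3_mid below -9 m and value of joint count_knob above -9 rad) or (height (world z) of yellow_jar_2_mid below -9 m and value of joint count_knob above -9 rad) or (height (world z) of yellow_jar_3_mid below -9 m and value of joint count_knob above -9 rad) or value of joint count_knob above 2.99159 rad) and (height (world z) of red_jar_3_mid above -9 m or value of joint count_knob below 2.76799 rad) and (height (world z) of yellow_jar_2_mid above -9 m or value of joint count_knob below 2.76799 rad) and (height (world z) of yellow_jar_3_mid above -9 m or value of joint count_knob below 2.76799 rad) and (height (world z) of any of red_jar_3_mid, yellow_jar_2_mid above -9 m or value of joint count_knob below 2.2444 rad) and (height (world z) of any of red_jar_3_mid, yellow_jar_3_mid above -9 m or value of joint count_knob below 2.2444 rad) and (height (world z) of any of yellow_jar_2_mid, yellow_jar_3_mid above -9 m or value of joint count_knob below 2.2444 rad)), for 0.2 s.
2. the print button is pressed with the knob at that count (all of step 1 and value of joint print_button above 0.005 m), for 0.05 s.
At the end, for the whole second after the job is handed in: Every red- and yellow-capped jar stands upright and still on the ledge of its colour (axis within 12 mm of its middle line and 90 mm of its centre, tilt under 0.12 rad); the knob is within 0.15 rad of the click for the number of these jars; the button, pressed at that count, is up again (all of step 1 and x of red_jar_1_mid in the frame of ledge_red_deck between -0.012 and 0.012 m and y of red_jar_1_mid in the frame of ledge_red_deck between -0.09 and 0.09 m and z of red_jar_1_mid in the frame of ledge_red_deck between 0.017 and 0.028 m and angle between each of red_jar_1_mid, red_jar_2_mid, red_jar_3_mid, yellow_jar_1_mid, yellow_jar_2_mid, yellow_jar_3_mid's own z axis and vertical below 0.12 rad and linear speed of each of red_jar_1, red_jar_2, red_jar_3, yellow_jar_1, yellow_jar_2, yellow_jar_3 below 0.03 m/s and x of red_jar_2_mid in the frame of ledge_red_deck between -0.012 and 0.012 m and y of red_jar_2_mid in the frame of ledge_red_deck between -0.09 and 0.09 m and z of red_jar_2_mid in the frame of ledge_red_deck between 0.017 and 0.028 m and x of red_jar_3_mid in the frame of ledge_red_deck between -0.012 and 0.012 m and y of red_jar_3_mid in the frame of ledge_red_deck between -0.09 and 0.09 m and z of red_jar_3_mid in the frame of ledge_red_deck between 0.017 and 0.028 m and x of yellow_jar_1_mid in the frame of ledge_yellow_deck between -0.012 and 0.012 m and y of yellow_jar_1_mid in the frame of ledge_yellow_deck between -0.09 and 0.09 m and z of yellow_jar_1_mid in the frame of ledge_yellow_deck between 0.017 and 0.028 m and x of yellow_jar_2_mid in the frame of ledge_yellow_deck between -0.012 and 0.012 m and y of yellow_jar_2_mid in the frame of ledge_yellow_deck between -0.09 and 0.09 m and z of yellow_jar_2_mid in the frame of ledge_yellow_deck between 0.017 and 0.028 m and x of yellow_jar_3_mid in the frame of ledge_yellow_deck between -0.012 and 0.012 m and y of yellow_jar_3_mid in the frame of ledge_yellow_deck between -0.09 and 0.09 m and z of yellow_jar_3_mid in the frame of ledge_yellow_deck between 0.017 and 0.028 m and value of joint print_button below 0.003 m and velocity of joint count_knob below 0.05 rad/s); the robot touches nothing.
It fails at once if the black-capped jar is shoved more than 5 cm from its place or knocked over (distance of black_jar_mid from where it was at the start of the episode above 0.05 m or angle between black_jar_mid's own z axis and vertical above 0.6 rad).
It fails at once if the salt shaker is shoved more than 5 cm from its place or knocked over (distance of salt_mid from where it was at the start of the episode above 0.05 m or angle between salt_mid's own z axis and vertical above 0.6 rad).
It fails at once if the gourd is shoved more than 5 cm from its place or knocked over (distance of gourd_mid from where it was at the start of the episode above 0.05 m or angle between gourd_mid's own z axis and vertical above 0.6 rad).
It fails at once if the print button is pressed with the knob at a wrong count (value of joint print_button above 0.005 m and not (value of joint count_knob between 1.9444 and 3.29159 rad and ((height (world z) of red_jar_3_mid below -9 m and value of joint count_knob above -9 rad) or (height (world z) of yellow_jar_2_mid below -9 m and value of joint count_knob above -9 rad) or value of joint count_knob above 2.46799 rad) and ((height (world z) of red_jar_3_mid below -9 m and value of joint count_knob above -9 rad) or (height (world z) of yellow_jar_3_mid below -9 m and value of joint count_knob above -9 rad) or value of joint count_knob above 2.46799 rad) and ((height (world z) of yellow_jar_2_mid below -9 m and value of joint count_knob above -9 rad) or (height (world z) of yellow_jar_3_mid below -9 m and value of joint count_knob above -9 rad) or value of joint count_knob above 2.46799 rad) and ((height (world z) of red_jar_3_mid below -9 m and value of joint count_knob above -9 rad) or (height (world z) of yellow_jar_2_mid below -9 m and value of joint count_knob above -9 rad) or (height (world z) of yellow_jar_3_mid below -9 m and value of joint count_knob above -9 rad) or value of joint count_knob above 2.99159 rad) and (height (world z) of red_jar_3_mid above -9 m or value of joint count_knob below 2.76799 rad) and (height (world z) of yellow_jar_2_mid above -9 m or value of joint count_knob below 2.76799 rad) and (height (world z) of yellow_jar_3_mid above -9 m or value of joint count_knob below 2.76799 rad) and (height (world z) of any of red_jar_3_mid, yellow_jar_2_mid above -9 m or value of joint count_knob below 2.2444 rad) and (height (world z) of any of red_jar_3_mid, yellow_jar_3_mid above -9 m or value of joint count_knob below 2.2444 rad) and (height (world z) of any of yellow_jar_2_mid, yellow_jar_3_mid above -9 m or value of joint count_knob below 2.2444 rad))).
Of red_jar_3, yellow_jar_2, yellow_jar_3 only 1 to 3 are there at a start; the rules pass over those that are not, and their reading is None.
At some moment in a run one of red_jar_1, red_jar_2, red_jar_3, yellow_jar_1, yellow_jar_2, yellow_jar_3 may be knocked a few centimetres aside while the robot is not near it.
It also fails if it takes over 210 s, if anything falls off the work surface, if the arm or the gripper's body presses on something with over 40 N, if the wrist force passes 120 N, or if a joint passes its speed limit or range.

## Working session

There is one attempt and no reset: what is moved stays moved. The work goes in short steps, Python scripts to look and compute and a tool call to move; the robot and the scene stay as the last step left them, time stands still between calls to the robot, and variables do not carry over. Pictures are saved under pics/ and viewed, at most 14 in all, crops included, and the job is handed in when it is done.

Besides the shell and the picture viewer there is one more tool, called after ">>>" as name([rows], argument=value, ...), one row to a line, values as JSON. servo_tool: Moves the arm, as the interface text tells. Its arguments: {"type":"object","properties":{"commands":{"type":"array"},"newtons":{"type":"number"}},"required":["commands"]}

```bash
mkdir -p pics
cat > h.py <<'E'
from workcell import *
import numpy as np, cv2
def px2w(c,u,v,z):
    d=np.linalg.inv(c["mtx"])@np.array([u,v,1.]); R=np.array(c["R"]); o=-R.T@np.array(c["t"]); w=R.T@d
    return o+w*(z-o[2])/w[2]
def save(c,n,box=None,s=1):
    im=c["img"][:,:,::-1]
    if box: im=im[box[1]:box[3],box[0]:box[2]]
    cv2.imwrite("pics/"+n+".png",cv2.resize(im,None,fx=s,fy=s,interpolation=cv2.INTER_CUBIC))
E
python3 - <<'E'
from h import *
t=capture("top"); s=capture("scene")
save(t,"top0",s=1.4); save(s,"scene0",s=1.4)
for n in ["red_jar_1_mid","yellow_jar_1_mid","black_jar_mid","salt_mid","gourd_mid","count_knob_grip","print_button_top","ledge_red_deck","ledge_yellow_deck","count_knob_pointer"]:
    for c,nm in((t,"top"),(s,"scene")):
        try:
            for d in search_frame(c,n): print(nm,n,np.round(d["bbox"]),round(d["confidence"],2))
        except Exception as e: print(n,e)
print(observe()); 
for c in(t,s): print(-np.array(c["R"]).T@c["t"])
E
```

```text
top red_jar_1_mid [303. 252.  19.  22.] 0.72
scene red_jar_1_mid [314. 232.  12.  23.] 0.71
top yellow_jar_1_mid [409. 268.  25.  26.] 0.76
top yellow_jar_1_mid [187. 259.  11.  14.] 0.46
top yellow_jar_1_mid [163. 238.  20.  22.] 0.19
top black_jar_mid [166. 239.  20.  20.] 0.63
top black_jar_mid [324. 167.  21.  31.] 0.55
scene black_jar_mid [288. 169.  18.  32.] 0.6
scene black_jar_mid [295. 246.  21.  27.] 0.42
top salt_mid [247. 164.  19.  26.] 0.61
scene salt_mid [287. 169.  16.  37.] 0.59
scene salt_mid [228. 199.  13.  23.] 0.54
scene gourd_mid [334. 157.  19.  19.] 0.51
scene gourd_mid [296. 247.  20.  22.] 0.38
top count_knob_grip [163. 238.  24.  23.] 0.86
scene count_knob_grip [197. 274.  18.  24.] 0.71
scene count_knob_grip [228. 199.  14.  23.] 0.57
top print_button_top [188. 260.  12.  11.] 0.58
scene print_button_top [229. 282.  10.   9.] 0.55
top ledge_red_deck [352. 217.  89.  35.] 0.93
top ledge_red_deck [166. 235.  26.  23.] 0.47
scene ledge_red_deck [314. 195.  41.  39.] 0.65
top ledge_yellow_deck [387. 175.  28.  27.] 0.67
top ledge_yellow_deck [240. 216.  90.  
[... 217 characters left out ...]
94e-01,  1.52652628e+00, -1.00318591e-05,
        1.39470950e+00, -1.26085817e-01]), 'qd': array([-0.00165532,  0.00022056,  0.00082056, -0.00086679,  0.00169418,
       -0.00097521]), 'joint_efforts': array([ 1.05397849e-03, -4.94569945e+01, -3.87711561e+01,  7.00034201e-02,
        4.67241299e-02,  1.09777147e-07]), 'ee_pos': array([ 0.17259175, -0.60067189,  0.22252099]), 'eef_rot': array([-3.14154427e+00,  3.82257941e-06,  2.79788091e-01]), 'wrist_force': array([ 0.43423636, -1.128688  ,  1.10665144]), 'moment': array([-0.0281931 ,  0.01003132, -0.0252718 ]), 'finger_force': 0.0, 'grip_width': 0.9999588788593017}
[ 0.34646463 -0.0462059   1.22533578]
[-0.12951136  0.37689557  1.02420537]
```

View pics/top0.png

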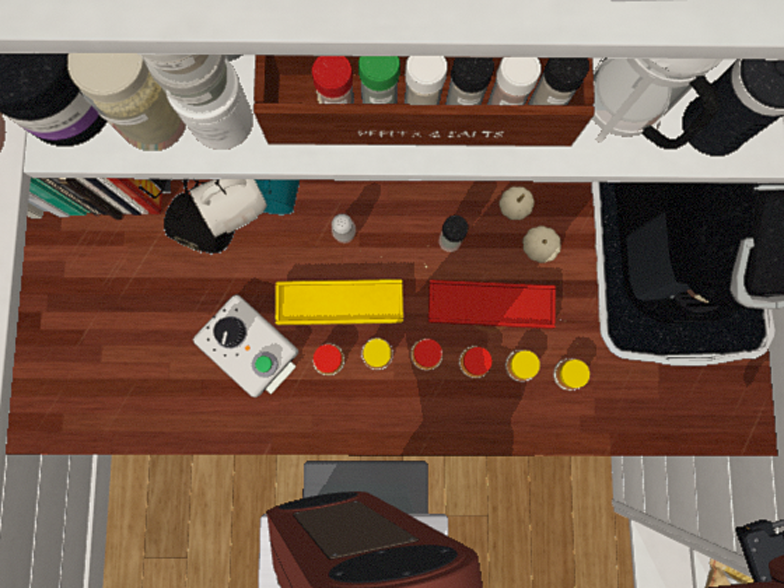

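View pics/scene0.png

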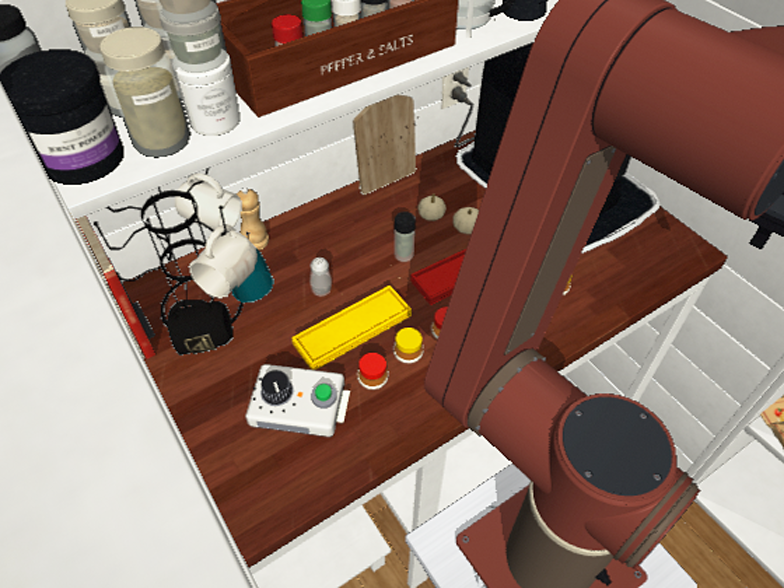

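The pictures show three red- and three yellow-capped jars in a row (top view, row y≈360 of 588), so the count is 6. The yellow ledge is on the left, the red ledge is on the right, and the printer is at far left (245,345). I'll measure these now.

```bash
cat >> h.py <<'E'
def mask(img,col):
    h=cv2.cvtColor(img,cv2.COLOR_RGB2HSV); H,S,V=cv2.split(h)
    m={"red":((H<8)|(H>172))&(S>200)&(V>110),"yellow":(H>22)&(H<34)&(S>170)&(V>130),"green":(H>45)&(H<85)&(S>120)&(V>80),"orange":(H>8)&(H<20)&(S>200)&(V>200)}[col]
    return m.astype(np.uint8)
def blobs(c,col,amin=40):
    n,l,st,ce=cv2.connectedComponentsWithStats(mask(c["img"],col),connectivity=4)
    return [(st[i],ce[i],l==i) for i in range(1,n) if st[i][4]>=amin]
def look(c):
    for col in("red","yellow"):
        for st,ce,m in blobs(c,col):
            if ce[1]<175: continue
            if st[4]>700:
                P=np.argwhere(m)[:,::-1]; W=np.array([px2w(c,u,v,.04)[:2] for u,v in P]).astype(np.float32)
                (cx,cy),(a,b),th=cv2.minAreaRect(W*1000); print(col,"ledge",round(cx,1),round(cy,1),round(a,1),round(b,1),round(th,2))
            else:
                x=px2w(c,st[0]+st[2]/2-.5,st[1]+st[3]/2-.5,.044); x2=px2w(c,*ce,.044)
                print(col,"jar",np.round(x[:2]*1000,1),np.round(x2[:2]*1000,1),st[2:])
E
python3 - <<'E'
from h import *
c=capture("top"); look(c)
for col in("green","orange"):
    for st,ce,m in blobs(c,col,3):
        if ce[1]>175: print(col,ce,st,px2w(c,*ce,.055 if col=="green" else .042))
save(c,"knob",(135,205,225,290),6)
E
```

```text
red ledge 509.5 -237.4 219.0 75.7 87.65
red jar [ 424.9 -124.2] [ 424.1 -124.4] [ 19  20 297]
red jar [414.6  46.6] [414.2  46.7] [ 20  20 312]
red jar [ 410.9 -210.3] [ 411.3 -210.1] [ 21  20 319]
yellow ledge 512.0 28.0 75.4 218.6 1.46
yellow jar [424.5 -36.8] [424.  -37.7] [ 20  20 311]
yellow jar [ 405.3 -290.5] [ 405. -291.] [ 20  21 325]
yellow jar [ 390.2 -375.1] [ 390.  -375.7] [ 21  20 335]
green [187.83809524 259.47619048] [182 254  12  12 105] [0.40416876 0.15319499 0.055     ]
orange [176.33333333 248.33333333] [176 248   2   2   3] [0.431223   0.18377069 0.042     ]
```

View pics/knob.png

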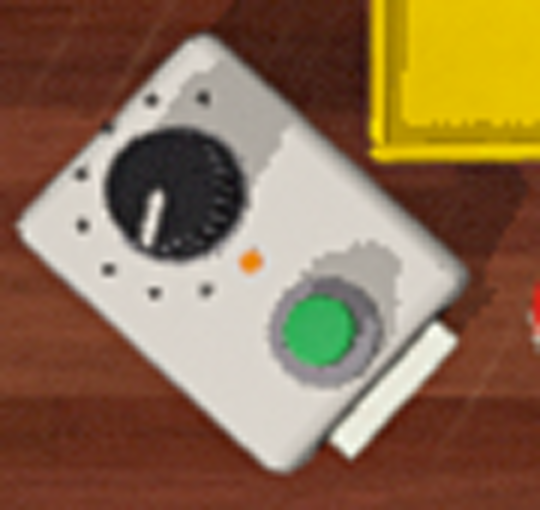

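Measured values: the pointer is on the 2nd dot, so the knob needs +4 clicks. Jars and ledges are located. I'll turn the tool first so the jaws close along world x.

>>> servo_tool([
  {"travel": [0, 0, 0], "twist": [0, 0, -0.047], "jaw": 0.5},
  {"travel": [0, 0, 0], "twist": [0, 0, -0.047], "jaw": 0.5},
  {"travel": [0, 0, 0], "twist": [0, 0, -0.047], "jaw": 0.5},
  {"travel": [0, 0, 0], "twist": [0, 0, -0.047], "jaw": 0.5},
  {"travel": [0, 0, 0], "twist": [0, 0, -0.047], "jaw": 0.5},
  {"travel": [0, 0, 0], "twist": [0, 0, -0.047], "jaw": 0.5},
  {"travel": [0, 0, 0], "twist": [0, 0, -0.047], "jaw": 0.5},
  {"travel": [0, 0, 0], "twist": [0, 0, -0.047], "jaw": 0.5},
], newtons=20)

```text
time: 1.95
ee_pos: [0.1726, -0.6007, 0.2225]
eef_rot: [-3.142, -0.0, 1.467]
wrist_force: [-0.2, 0.7, -0.3]
grip_width: 0.751
finger_force: 0.0
```

>>> servo_tool([
  {"travel": [0, 0, 0], "twist": [0, 0, -0.033], "jaw": 0.5},
  {"travel": [0.2145, 0.207, 0.0976], "twist": [0, 0, 0], "jaw": 0.5},
  {"travel": [0.2145, 0.207, 0.0976], "twist": [0, 0, 0], "jaw": 0.5},
  {"travel": [0.2145, 0.207, 0.0976], "twist": [0, 0, 0], "jaw": 0.5},
  {"travel": [0.2145, 0.207, 0.0976], "twist": [0, 0, 0], "jaw": 0.5},
  {"travel": [0.2145, 0.207, 0.0976], "twist": [0, 0, 0], "jaw": 0.5},
  {"travel": [0.2145, 0.207, 0.0976], "twist": [0, 0, 0], "jaw": 0.5},
  {"travel": [0.2145, 0.207, 0.0976], "twist": [0, 0, 0], "jaw": 0.5},
])

```text
time: 2.75
ee_pos: [0.3924, -0.3755, 0.1198]
eef_rot: [3.141, 0.001, 1.565]
wrist_force: [0.5, -0.3, -0.2]
grip_width: 0.75
finger_force: 0.0
```

Run:
```python
from h import *
print(observe()["ee_pos"],observe()["eef_rot"])
c=capture("top"); look(c)
k=px2w(c,135+178/6-.4,205+195/6-.4,.042);print("knob",k)
for d in search_frame(c,"black_jar_mid")+search_frame(c,"gourd_mid")+search_frame(c,"salt_mid"): print(np.round(d["bbox"]),px2w(c,d["bbox"][0],d["bbox"][1],.05))
```

```text
[ 0.39244894 -0.37549112  0.11982763] [3.14103879e+00 6.68521034e-04 1.56454177e+00]
red ledge 509.5 -237.4 218.9 75.8 87.69
red jar [ 424.9 -124.2] [ 424.2 -124.5] [ 19  20 299]
red jar [414.6  46.6] [414.3  46.7] [ 20  20 313]
red jar [ 410.9 -210.3] [ 411.2 -209.7] [ 21  20 321]
yellow ledge 512.1 27.9 75.6 218.5 1.68
yellow jar [424.5 -38. ] [424. -38.] [ 19  20 303]
yellow jar [ 405.3 -291.7] [ 405.2 -291. ] [ 21  21 326]
yellow jar [ 392.6 -372.8] [ 394.4 -371.3] [ 19  18 234]
knob [0.45802648 0.21367809 0.042     ]
[321. 168.  22.  28.] [ 0.62928906 -0.16513425  0.05      ]
[389. 175.  28.  24.] [ 0.61177402 -0.32971179  0.05      ]
[268. 250.  20.  23.] [ 0.42670785 -0.03592544  0.05      ]
[246. 164.  20.  23.] [0.63862907 0.02065917 0.05      ]
```

>>> servo_tool([
  {"travel": [0, -0.016, 0.176], "twist": [0, 0, 0], "jaw": 0.5},
  {"travel": [0, 0, 0.176], "twist": [0, 0, 0], "jaw": 0.5},
  {"travel": [0, 0, 0.176], "twist": [0, 0, 0], "jaw": 0.5},
  {"travel": [0, 0, 0.176], "twist": [0, 0, 0], "jaw": 0.5},
  {"travel": [0, 0, 0], "twist": [0, 0, 0], "jaw": -1},
  {"travel": [0, 0, 0], "twist": [0, 0, 0], "jaw": -1},
  {"travel": [0, 0, 0], "twist": [0, 0, 0], "jaw": -1},
  {"travel": [0, 0, 0], "twist": [0, 0, 0], "jaw": -1},
])

```text
time: 3.75
ee_pos: [0.3896, -0.3783, 0.0163]
eef_rot: [3.14, 0.003, 1.564]
wrist_force: [-0.1, -1.3, 2.4]
grip_width: 0.553
finger_force: 17.6
```

>>> servo_tool([
  {"travel": [0, 0, -0.28], "twist": [0, 0, 0], "jaw": -1},
  {"travel": [0, 0, -0.28], "twist": [0, 0, 0], "jaw": -1},
  {"travel": [0.284, 0.103, 0], "twist": [0, 0, 0], "jaw": -1},
  {"travel": [0.284, 0.103, 0], "twist": [0, 0, 0], "jaw": -1},
  {"travel": [0.284, 0.103, 0], "twist": [0, 0, 0], "jaw": -1},
  {"travel": [0.284, 0.103, 0], "twist": [0, 0, 0], "jaw": -1},
  {"travel": [0.284, 0.103, 0], "twist": [0, 0, 0], "jaw": -1},
  {"travel": [0.284, 0.103, 0], "twist": [0, 0, 0], "jaw": -1},
])

```text
time: 4.55
ee_pos: [0.4841, -0.1202, 0.0998]
eef_rot: [3.139, 0.001, 1.565]
wrist_force: [1.3, -1.2, -1.2]
grip_width: 0.549
finger_force: 17.4
```

>>> servo_tool([
  {"travel": [0.284, 0.103, 0], "twist": [0, 0, 0], "jaw": -1},
  {"travel": [0.284, 0.103, 0], "twist": [0, 0, 0], "jaw": -1},
  {"travel": [0, 0, 0], "twist": [0, 0, 0], "jaw": -1},
  {"travel": [0, 0, 0], "twist": [0, 0, 0], "jaw": -1},
  {"travel": [0, 0, 0], "twist": [0, 0, 0], "jaw": -1},
  {"travel": [0, 0, 0], "twist": [0, 0, 0], "jaw": -1},
  {"travel": [0, 0, 0], "twist": [0, 0, 0], "jaw": -1},
  {"travel": [0, 0, 0], "twist": [0, 0, 0], "jaw": -1},
])

```text
time: 5.35
ee_pos: [0.5144, -0.0377, 0.0985]
eef_rot: [-3.142, 0.0, 1.563]
wrist_force: [-0.5, -0.5, -0.5]
grip_width: 0.55
finger_force: 17.4
```

Run:
```python
from h import *
o=observe();print(o["ee_pos"],o["eef_rot"],o["wrist_force"])
c=capture("scene"); save(c,"s1",(130,120,330,320),3)
look(capture("top"))
```

```text
[ 0.5144151  -0.03767867  0.09849416] [-3.14159040e+00  5.22040741e-05  1.56306074e+00] [-0.49430116 -0.46541341 -0.5331034 ]
red ledge 509.7 -237.4 219.0 75.5 87.61
red jar [ 424.9 -124.2] [ 424.2 -124.5] [ 19  20 302]
red jar [ 410.9 -210.3] [ 411.2 -209.8] [ 21  20 324]
yellow jar [509.4 112.3] [513.5 117.7] [ 21  31 492]
yellow jar [509.8  35.1] [505.8  30.8] [ 23  31 504]
yellow jar [418.5 -36.9] [421.2 -39. ] [ 18   9 114]
yellow jar [ 405.3 -290.5] [ 405. -291.] [ 20  21 325]
```

View pics/s1.png

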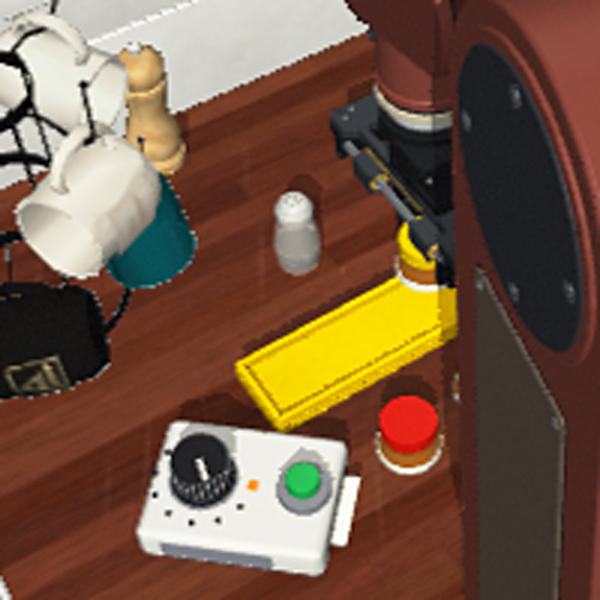

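The picture shows the jar held upright over the right end of the yellow ledge (s1 about 420,250). Lowering it now.

>>> servo_tool([
  {"travel": [0, -0.004, 0.085], "twist": [0, 0, 0], "jaw": -1},
  {"travel": [0, 0, 0.085], "twist": [0, 0, 0], "jaw": -1},
  {"travel": [0, 0, 0.085], "twist": [0, 0, 0], "jaw": -1},
  {"travel": [0, 0, 0.085], "twist": [0, 0, 0], "jaw": -1},
  {"travel": [0, 0, 0], "twist": [0, 0, 0], "jaw": -1},
  {"travel": [0, 0, 0], "twist": [0, 0, 0], "jaw": 0.5},
  {"travel": [0, 0, 0], "twist": [0, 0, 0], "jaw": 0.5},
  {"travel": [0, 0, 0], "twist": [0, 0, 0], "jaw": 0.5},
])

```text
time: 6.25
ee_pos: [0.514, -0.0367, 0.0473]
eef_rot: [-3.142, -0.0, 1.565]
wrist_force: [-0.5, -0.5, -0.1]
grip_width: 0.72
finger_force: 0.0
```

>>> servo_tool([
  {"travel": [0, 0, -0.2], "twist": [0, 0, 0], "jaw": 0.5},
  {"travel": [0, 0, -0.2], "twist": [0, 0, 0], "jaw": 0.5},
  {"travel": [-0.2825, -0.121, 0], "twist": [0, 0, 0], "jaw": 0.5},
  {"travel": [-0.2825, -0.121, 0], "twist": [0, 0, 0], "jaw": 0.5},
  {"travel": [-0.2825, -0.121, 0], "twist": [0, 0, 0], "jaw": 0.5},
  {"travel": [-0.2825, -0.121, 0], "twist": [0, 0, 0], "jaw": 0.5},
  {"travel": [-0.2825, -0.121, 0], "twist": [0, 0, 0], "jaw": 0.5},
  {"travel": [-0.2825, -0.121, 0], "twist": [0, 0, 0], "jaw": 0.5},
])

```text
time: 7.05
ee_pos: [0.4027, -0.292, 0.1078]
eef_rot: [3.141, 0.001, 1.565]
wrist_force: [0.8, -1.4, 0.5]
grip_width: 0.749
finger_force: 0.0
```

```bash
cat >> h.py <<'E'
def jars(c,z):
    for col in("red","yellow"):
        h=mask(c["img"],col)
def hue(c,n,box,s): save(c,n,box,s)
E
python3 - <<'E'
from h import *
o=observe();print(o["ee_pos"],o["eef_rot"])
c=capture("top"); look(c); save(c,"t2",(140,170,430,300),2.7)
E
```

```text
[ 0.40274092 -0.29198665  0.10782393] [3.14067774e+00 7.30927347e-04 1.56478235e+00]
red ledge 509.5 -236.0 215.9 75.7 87.56
red jar [ 424.9 -124.2] [ 424.2 -124.6] [ 19  20 302]
red jar [414.6  46.6] [414.2  46.7] [ 20  20 311]
red jar [ 412.1 -210.4] [ 411.3 -209.8] [ 21  21 325]
yellow ledge 512.0 27.9 75.3 218.6 1.56
yellow jar [424.5 -38. ] [424. -38.] [ 19  20 304]
```

View pics/t2.png

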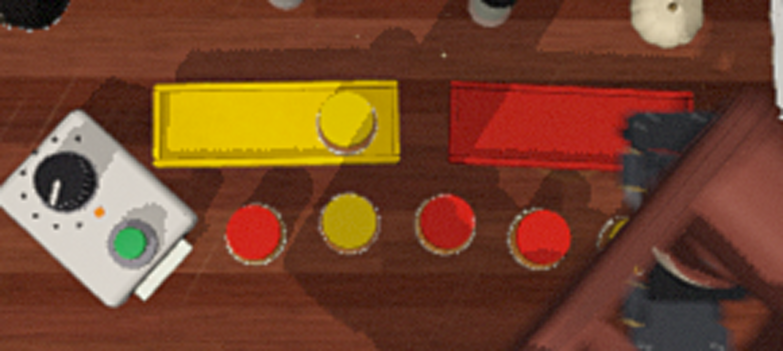

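The first jar sits inside the yellow ledge (cap at crop 347,122). The others are unmoved.

>>> servo_tool([
  {"travel": [0, 0.015, 0.153], "twist": [0, 0, 0], "jaw": 0.5},
  {"travel": [0, 0, 0.153], "twist": [0, 0, 0], "jaw": 0.5},
  {"travel": [0, 0, 0.153], "twist": [0, 0, 0], "jaw": 0.5},
  {"travel": [0, 0, 0.153], "twist": [0, 0, 0], "jaw": 0.5},
  {"travel": [0, 0, 0], "twist": [0, 0, 0], "jaw": -1},
  {"travel": [0, 0, 0], "twist": [0, 0, 0], "jaw": -1},
  {"travel": [0, 0, 0], "twist": [0, 0, 0], "jaw": -1},
  {"travel": [0, 0, 0], "twist": [0, 0, 0], "jaw": -1},
])

```text
time: 7.9
ee_pos: [0.4067, -0.2911, 0.0171]
eef_rot: [3.14, 0.002, 1.565]
wrist_force: [0.2, -0.2, 1.2]
grip_width: 0.545
finger_force: 18.6
```

>>> servo_tool([
  {"travel": [0, 0, -0.28], "twist": [0, 0, 0], "jaw": -1},
  {"travel": [0, 0, -0.28], "twist": [0, 0, 0], "jaw": -1},
  {"travel": [0.266, 0.089, 0], "twist": [0, 0, 0], "jaw": -1},
  {"travel": [0.266, 0.089, 0], "twist": [0, 0, 0], "jaw": -1},
  {"travel": [0.266, 0.089, 0], "twist": [0, 0, 0], "jaw": -1},
  {"travel": [0.266, 0.089, 0], "twist": [0, 0, 0], "jaw": -1},
  {"travel": [0.266, 0.089, 0], "twist": [0, 0, 0], "jaw": -1},
  {"travel": [0.266, 0.089, 0], "twist": [0, 0, 0], "jaw": -1},
])

```text
time: 8.7
ee_pos: [0.4881, -0.0498, 0.1008]
eef_rot: [3.14, 0.001, 1.565]
wrist_force: [0.8, -0.3, -1.7]
grip_width: 0.552
finger_force: 18.6
```

>>> servo_tool([
  {"travel": [0.266, 0.089, 0], "twist": [0, 0, 0], "jaw": -1},
  {"travel": [0.266, 0.089, 0], "twist": [0, 0, 0], "jaw": -1},
  {"travel": [0, 0, 0], "twist": [0, 0, 0], "jaw": -1},
  {"travel": [0, 0, 0], "twist": [0, 0, 0], "jaw": -1},
  {"travel": [0, 0, 0], "twist": [0, 0, 0], "jaw": -1},
  {"travel": [0, 0, 0], "twist": [0, 0, 0], "jaw": -1},
  {"travel": [0, 0, 0], "twist": [0, 0, 0], "jaw": -1},
  {"travel": [0, 0, 0], "twist": [0, 0, 0], "jaw": -1},
])

```text
time: 9.5
ee_pos: [0.5144, 0.0274, 0.0997]
eef_rot: [3.142, 0.0, 1.563]
wrist_force: [-0.4, 0.3, -1.0]
grip_width: 0.551
finger_force: 18.6
```

>>> servo_tool([
  {"travel": [0, -0.015, 0.086], "twist": [0, 0, 0], "jaw": -1},
  {"travel": [0, 0, 0.086], "twist": [0, 0, 0], "jaw": -1},
  {"travel": [0, 0, 0.086], "twist": [0, 0, 0], "jaw": -1},
  {"travel": [0, 0, 0.085], "twist": [0, 0, 0], "jaw": -1},
  {"travel": [0, 0, 0], "twist": [0, 0, 0], "jaw": -1},
  {"travel": [0, 0, 0], "twist": [0, 0, 0], "jaw": 0.42},
  {"travel": [0, 0, 0], "twist": [0, 0, 0], "jaw": 0.42},
  {"travel": [0, 0, 0], "twist": [0, 0, 0], "jaw": 0.42},
])

```text
time: 10.3
ee_pos: [0.5124, 0.0283, 0.0482]
eef_rot: [3.141, 0.0, 1.565]
wrist_force: [-0.3, -0.6, 0.8]
grip_width: 0.69
finger_force: 0.0
```

>>> servo_tool([
  {"travel": [0, 0, -0.2], "twist": [0, 0, 0], "jaw": 0.42},
  {"travel": [0, 0, -0.2], "twist": [0, 0, 0], "jaw": 0.42},
  {"travel": [-0.146, -0.198, 0], "twist": [0, 0, 0], "jaw": 0.42},
  {"travel": [-0.146, -0.198, 0], "twist": [0, 0, 0], "jaw": 0.42},
  {"travel": [-0.146, -0.198, 0], "twist": [0, 0, 0], "jaw": 0.42},
  {"travel": [0, 0, 0], "twist": [0, 0, 0], "jaw": 0.42},
  {"travel": [0, 0, 0], "twist": [0, 0, 0], "jaw": 0.42},
  {"travel": [0, 0, 0], "twist": [0, 0, 0], "jaw": 0.42},
])

```text
time: 11.1
ee_pos: [0.4238, -0.0368, 0.1088]
eef_rot: [3.14, 0.0, 1.565]
wrist_force: [0.7, 0.4, -0.0]
grip_width: 0.71
finger_force: 0.0
```

Run:
```python
from h import *
o=observe();print(o["ee_pos"],o["eef_rot"])
c=capture("top"); look(c)
```

```text
[ 0.42377877 -0.03684224  0.10875425] [3.13999704e+00 1.10780607e-04 1.56464961e+00]
red ledge 509.4 -237.7 218.4 76.0 87.69
red jar [ 424.9 -130.2] [ 422.3 -132.4] [ 14  20 174]
red jar [ 410.9 -210.3] [ 411.3 -209.7] [ 21  20 322]
red jar [404.   36.9] [403.5  38.4] [12 11 89]
yellow ledge 510.3 91.7 73.5 92.5 0.32
```

>>> servo_tool([
  {"travel": [-0.006, 0, 0.155], "twist": [0, 0, 0], "jaw": 0.42},
  {"travel": [0, 0, 0.155], "twist": [0, 0, 0], "jaw": 0.42},
  {"travel": [0, 0, 0.155], "twist": [0, 0, 0], "jaw": 0.42},
  {"travel": [0, 0, 0.155], "twist": [0, 0, 0], "jaw": 0.42},
  {"travel": [0, 0, 0], "twist": [0, 0, 0], "jaw": -1},
  {"travel": [0, 0, 0], "twist": [0, 0, 0], "jaw": -1},
  {"travel": [0, 0, 0], "twist": [0, 0, 0], "jaw": -1},
  {"travel": [0, 0, 0], "twist": [0, 0, 0], "jaw": -1},
])

```text
time: 11.95
ee_pos: [0.4238, -0.038, 0.0163]
eef_rot: [3.14, 0.001, 1.565]
wrist_force: [-0.3, 1.0, -2.0]
grip_width: 0.555
finger_force: 17.5
```

>>> servo_tool([
  {"travel": [0, 0, -0.29], "twist": [0, 0, 0], "jaw": -1},
  {"travel": [0, 0, -0.29], "twist": [0, 0, 0], "jaw": -1},
  {"travel": [0.22, 0.144, 0], "twist": [0, 0, 0], "jaw": -1},
  {"travel": [0.22, 0.144, 0], "twist": [0, 0, 0], "jaw": -1},
  {"travel": [0.22, 0.144, 0], "twist": [0, 0, 0], "jaw": -1},
  {"travel": [0.22, 0.144, 0], "twist": [0, 0, 0], "jaw": -1},
  {"travel": [0, 0, 0], "twist": [0, 0, 0], "jaw": -1},
  {"travel": [0, 0, 0], "twist": [0, 0, 0], "jaw": -1},
])

```text
time: 12.75
ee_pos: [0.5101, 0.0943, 0.1026]
eef_rot: [3.141, 0.0, 1.567]
wrist_force: [-0.6, -1.1, -1.7]
grip_width: 0.554
finger_force: 17.6
```

>>> servo_tool([
  {"travel": [0, 0, 0.092], "twist": [0, 0, 0], "jaw": -1},
  {"travel": [0, 0, 0.092], "twist": [0, 0, 0], "jaw": -1},
  {"travel": [0, 0, 0.092], "twist": [0, 0, 0], "jaw": -1},
  {"travel": [0, 0, 0.092], "twist": [0, 0, 0], "jaw": -1},
  {"travel": [0, 0, 0], "twist": [0, 0, 0], "jaw": -1},
  {"travel": [0, 0, 0], "twist": [0, 0, 0], "jaw": 0.42},
  {"travel": [0, 0, 0], "twist": [0, 0, 0], "jaw": 0.42},
  {"travel": [0, 0, 0], "twist": [0, 0, 0], "jaw": 0.42},
])

```text
time: 13.55
ee_pos: [0.51, 0.0936, 0.0469]
eef_rot: [3.142, -0.0, 1.564]
wrist_force: [0.2, 0.2, 0.3]
grip_width: 0.69
finger_force: 0.0
```

>>> servo_tool([
  {"travel": [0, 0, -0.2], "twist": [0, 0, 0], "jaw": 0.42},
  {"travel": [0, 0, -0.2], "twist": [0, 0, 0], "jaw": 0.42},
  {"travel": [-0.106, -0.213, 0], "twist": [0, 0, 0], "jaw": 0.45},
  {"travel": [-0.106, -0.213, 0], "twist": [0, 0, 0], "jaw": 0.45},
  {"travel": [-0.106, -0.213, 0], "twist": [0, 0, 0], "jaw": 0.45},
  {"travel": [0, 0, 0], "twist": [0, 0, 0], "jaw": 0.45},
  {"travel": [0, 0, 0], "twist": [0, 0, 0], "jaw": 0.45},
  {"travel": [0, 0, 0], "twist": [0, 0, 0], "jaw": 0.45},
])

```text
time: 14.35
ee_pos: [0.4151, 0.0466, 0.1077]
eef_rot: [3.14, -0.0, 1.565]
wrist_force: [1.2, 0.7, 0.2]
grip_width: 0.724
finger_force: 0.0
```

Run:
```python
from h import *
o=observe();print(o["ee_pos"],o["eef_rot"])
c=capture("scene"); save(c,"s3",(130,120,430,320),2.6)
c=capture("top"); look(c)
```

```text
[0.41513512 0.046626   0.10772922] [ 3.13951672e+00 -5.17981168e-05  1.56464251e+00]
red ledge 509.4 -237.4 218.8 75.8 87.62
red jar [ 424.9 -124.2] [ 424.1 -124.3] [ 19  20 294]
red jar [ 410.9 -210.3] [ 411.4 -209.9] [ 21  20 324]
yellow ledge 513.0 28.4 73.6 219.2 0.33
```

View pics/s3.png

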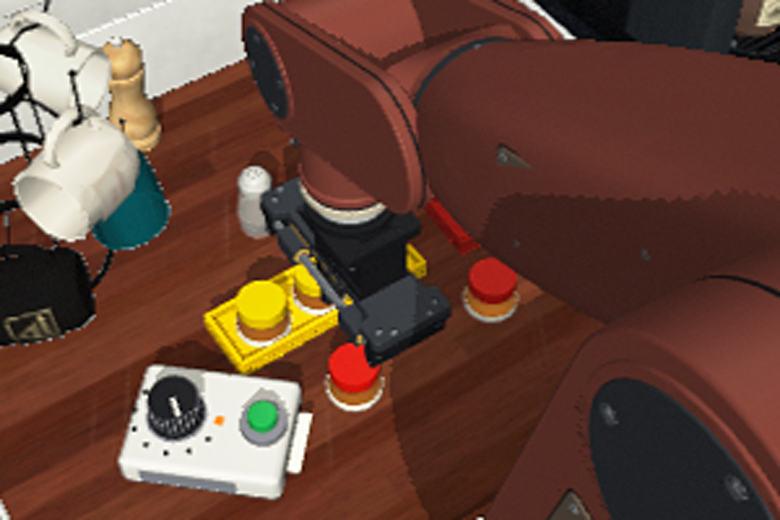

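Yellow jars stand in the ledge (s3 262,310). Now red jar 1 at (355,375), beneath the gripper.

>>> servo_tool([
  {"travel": [0, 0, 0.153], "twist": [0, 0, 0], "jaw": 0.45},
  {"travel": [0, 0, 0.153], "twist": [0, 0, 0], "jaw": 0.45},
  {"travel": [0, 0, 0.153], "twist": [0, 0, 0], "jaw": 0.45},
  {"travel": [0, 0, 0.153], "twist": [0, 0, 0], "jaw": 0.45},
  {"travel": [0, 0, 0], "twist": [0, 0, 0], "jaw": -1},
  {"travel": [0, 0, 0], "twist": [0, 0, 0], "jaw": -1},
  {"travel": [0, 0, 0], "twist": [0, 0, 0], "jaw": -1},
  {"travel": [0, 0, 0], "twist": [0, 0, 0], "jaw": -1},
])

```text
time: 15.25
ee_pos: [0.4149, 0.0465, 0.0163]
eef_rot: [3.14, 0.0, 1.565]
wrist_force: [0.0, -0.2, -2.4]
grip_width: 0.554
finger_force: 17.3
```

>>> servo_tool([
  {"travel": [0, 0, -0.3], "twist": [0, 0, 0], "jaw": -1},
  {"travel": [0, 0, -0.3], "twist": [0, 0, 0], "jaw": -1},
  {"travel": [-0.291, 0.13, 0], "twist": [0, 0, 0], "jaw": -1},
  {"travel": [-0.291, 0.13, 0], "twist": [0, 0, 0], "jaw": -1},
  {"travel": [-0.291, 0.13, 0], "twist": [0, 0, 0], "jaw": -1},
  {"travel": [-0.291, 0.13, 0], "twist": [0, 0, 0], "jaw": -1},
  {"travel": [-0.291, 0.13, 0], "twist": [0, 0, 0], "jaw": -1},
  {"travel": [0, 0, 0], "twist": [0, 0, 0], "jaw": -1},
])

```text
time: 16.05
ee_pos: [0.5124, -0.1779, 0.1066]
eef_rot: [3.138, 0.003, 1.56]
wrist_force: [0.5, 0.4, -1.5]
grip_width: 0.549
finger_force: 17.6
```

>>> servo_tool([
  {"travel": [0, 0, 0], "twist": [0, 0, 0], "jaw": -1},
  {"travel": [0, 0, 0.13], "twist": [0, 0, 0], "jaw": -1},
  {"travel": [0, 0, 0.13], "twist": [0, 0, 0], "jaw": -1},
  {"travel": [0, 0, 0.06], "twist": [0, 0, 0], "jaw": -1},
  {"travel": [0, 0, 0], "twist": [0, 0, 0], "jaw": -1},
  {"travel": [0, 0, 0], "twist": [0, 0, 0], "jaw": -1},
  {"travel": [0, 0, 0], "twist": [0, 0, 0], "jaw": -1},
  {"travel": [0, 0, 0], "twist": [0, 0, 0], "jaw": -1},
])

```text
time: 16.85
ee_pos: [0.5107, -0.1725, 0.0583]
eef_rot: [3.14, 0.001, 1.565]
wrist_force: [0.6, 0.8, -1.8]
grip_width: 0.554
finger_force: 17.6
```

>>> servo_tool([
  {"travel": [0, 0.008, 0.073], "twist": [0, 0, 0], "jaw": -1},
  {"travel": [0, 0, 0], "twist": [0, 0, 0], "jaw": -1},
  {"travel": [0, 0, 0], "twist": [0, 0, 0], "jaw": 0.42},
  {"travel": [0, 0, 0], "twist": [0, 0, 0], "jaw": 0.42},
  {"travel": [0, 0, 0], "twist": [0, 0, 0], "jaw": 0.42},
  {"travel": [0, 0, -0.2], "twist": [0, 0, 0], "jaw": 0.42},
  {"travel": [0, 0, -0.2], "twist": [0, 0, 0], "jaw": 0.42},
  {"travel": [0, 0, 0], "twist": [0, 0, 0], "jaw": 0.42},
])

```text
time: 17.65
ee_pos: [0.5141, -0.1737, 0.1109]
eef_rot: [3.135, 0.003, 1.565]
wrist_force: [0.8, -0.8, -0.0]
grip_width: 0.71
finger_force: 0.0
```

>>> servo_tool([
  {"travel": [0.11, -0.194, 0], "twist": [0, 0, 0], "jaw": 0.42},
  {"travel": [0.11, -0.194, 0], "twist": [0, 0, 0], "jaw": 0.42},
  {"travel": [0.11, -0.194, 0], "twist": [0, 0, 0], "jaw": 0.42},
  {"travel": [0, 0, 0], "twist": [0, 0, 0], "jaw": 0.42},
  {"travel": [0, 0, 0], "twist": [0, 0, 0], "jaw": 0.42},
  {"travel": [0, 0, 0], "twist": [0, 0, 0], "jaw": 0.42},
  {"travel": [0, 0, 0], "twist": [0, 0, 0], "jaw": 0.42},
  {"travel": [0, 0, 0], "twist": [0, 0, 0], "jaw": 0.42},
])

```text
time: 18.45
ee_pos: [0.4248, -0.1227, 0.1063]
eef_rot: [3.141, 0.0, 1.564]
wrist_force: [-0.2, 0.1, 0.6]
grip_width: 0.714
finger_force: 0.0
```

Run:
```python
from h import *
o=observe();print(o["ee_pos"],o["eef_rot"])
c=capture("top"); look(c); save(c,"t4",(140,170,430,300),2.7)
```

```text
[ 0.42482702 -0.12272272  0.10631613] [3.1414830e+00 7.2213636e-05 1.5644814e+00]
red ledge 508.6 -262.1 169.4 75.6 87.69
yellow ledge 511.7 28.9 75.0 216.9 1.33
```

View pics/t4.png

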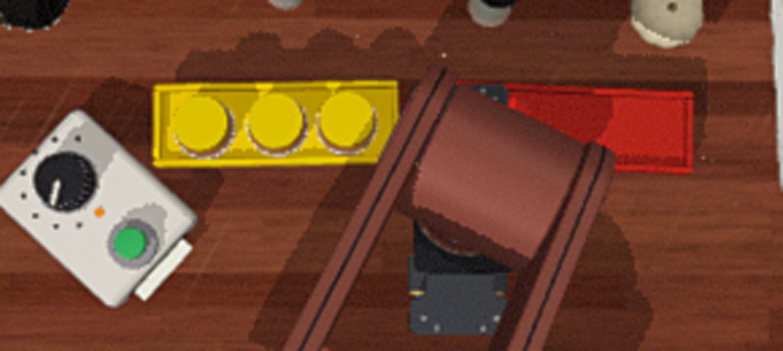

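All three yellow jars sit neatly in the yellow ledge. The arm hides the reds.

>>> servo_tool([
  {"travel": [-0.01, 0, 0.15], "twist": [0, 0, 0], "jaw": 0.42},
  {"travel": [0, 0, 0.15], "twist": [0, 0, 0], "jaw": 0.42},
  {"travel": [0, 0, 0.15], "twist": [0, 0, 0], "jaw": 0.42},
  {"travel": [0, 0, 0.15], "twist": [0, 0, 0], "jaw": 0.42},
  {"travel": [0, 0, 0], "twist": [0, 0, 0], "jaw": -1},
  {"travel": [0, 0, 0], "twist": [0, 0, 0], "jaw": -1},
  {"travel": [0, 0, 0], "twist": [0, 0, 0], "jaw": -1},
  {"travel": [0, 0, 0], "twist": [0, 0, 0], "jaw": -1},
])

```text
time: 19.3
ee_pos: [0.4252, -0.1243, 0.0175]
eef_rot: [3.14, 0.001, 1.565]
wrist_force: [-0.8, 0.3, -1.0]
grip_width: 0.548
finger_force: 18.4
```

>>> servo_tool([
  {"travel": [0, 0, -0.3], "twist": [0, 0, 0], "jaw": -1},
  {"travel": [0, 0, -0.3], "twist": [0, 0, 0], "jaw": -1},
  {"travel": [-0.251, 0.189, 0], "twist": [0, 0, 0], "jaw": -1},
  {"travel": [-0.251, 0.189, 0], "twist": [0, 0, 0], "jaw": -1},
  {"travel": [-0.251, 0.189, 0], "twist": [0, 0, 0], "jaw": -1},
  {"travel": [0, 0, 0], "twist": [0, 0, 0], "jaw": -1},
  {"travel": [0, 0, 0], "twist": [0, 0, 0], "jaw": -1},
  {"travel": [0, 0, 0], "twist": [0, 0, 0], "jaw": -1},
])

```text
time: 20.1
ee_pos: [0.5079, -0.2365, 0.1063]
eef_rot: [-3.141, -0.001, 1.565]
wrist_force: [-0.1, -0.0, -2.6]
grip_width: 0.551
finger_force: 18.6
```

Run:
```python
from h import *
c=capture("top"); look(c); save(c,"t5",(140,170,430,300),2.7)
```

```text
red jar [ 513.3 -161.1] [ 518.2 -154.2] [ 29  31 510]
red jar [ 491.  -328.1] [ 487.6 -329.4] [ 15  20 123]
red jar [ 491.6 -208.1] [ 488.3 -209.8] [10 15 88]
yellow ledge 511.7 28.0 75.1 218.7 1.33
```

>>> servo_tool([
  {"travel": [0, 0.01, 0.096], "twist": [0, 0, 0], "jaw": -1},
  {"travel": [0, 0, 0.096], "twist": [0, 0, 0], "jaw": -1},
  {"travel": [0, 0, 0.096], "twist": [0, 0, 0], "jaw": -1},
  {"travel": [0, 0, 0.096], "twist": [0, 0, 0], "jaw": -1},
  {"travel": [0, 0, 0], "twist": [0, 0, 0], "jaw": -1},
  {"travel": [0, 0, 0], "twist": [0, 0, 0], "jaw": 0.45},
  {"travel": [0, 0, 0], "twist": [0, 0, 0], "jaw": 0.45},
  {"travel": [0, 0, 0], "twist": [0, 0, 0], "jaw": 0.45},
])

```text
time: 20.95
ee_pos: [0.5101, -0.2373, 0.0485]
eef_rot: [3.142, -0.0, 1.565]
wrist_force: [-0.4, -0.6, -0.4]
grip_width: 0.698
finger_force: 0.0
```

>>> servo_tool([
  {"travel": [0, 0, -0.2], "twist": [0, 0, 0], "jaw": 0.45},
  {"travel": [0, 0, -0.2], "twist": [0, 0, 0], "jaw": 0.45},
  {"travel": [-0.1, -0.25, 0], "twist": [0, 0, 0], "jaw": 0.45},
  {"travel": [-0.1, -0.25, 0], "twist": [0, 0, 0], "jaw": 0.45},
  {"travel": [-0.3, 0, 0], "twist": [0, 0, 0], "jaw": 0.45},
  {"travel": [-0.3, 0, 0], "twist": [0, 0, 0], "jaw": 0.45},
  {"travel": [0, 0, 0], "twist": [0, 0, 0], "jaw": 0.45},
  {"travel": [0, 0, 0], "twist": [0, 0, 0], "jaw": 0.45},
])

```text
time: 21.75
ee_pos: [0.434, -0.3577, 0.1087]
eef_rot: [3.141, -0.0, 1.563]
wrist_force: [0.9, 0.3, -0.0]
grip_width: 0.724
finger_force: 0.0
```

Run:
```python
from h import *
o=observe();print(o["ee_pos"])
c=capture("top"); look(c); save(c,"t6",(140,170,430,300),2.7)
```

```text
[ 0.43401483 -0.3576796   0.10868672]
red ledge 509.5 -237.4 218.9 75.6 87.73
red jar [ 410.9 -210.3] [ 411.4 -209.7] [ 21  20 322]
yellow ledge 511.7 28.1 75.0 218.5 1.33
```

View pics/t6.png

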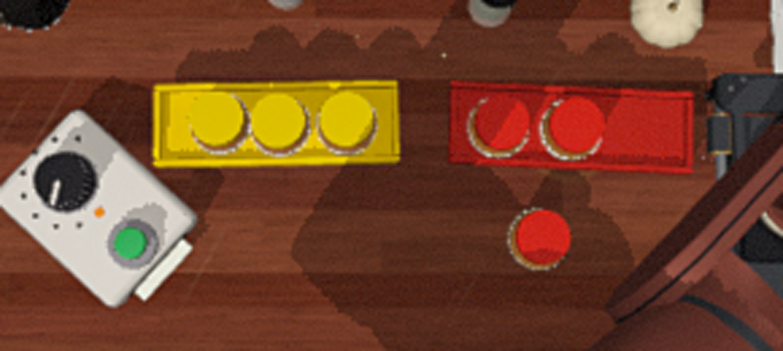

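Five jars are placed. The left yellow one was nudged about 2 cm but still stands in its ledge. Now the last red jar.

>>> servo_tool([
  {"travel": [0.246, -0.038, 0], "twist": [0, 0, 0], "jaw": 0.45},
  {"travel": [0.246, -0.038, 0], "twist": [0, 0, 0], "jaw": 0.45},
  {"travel": [0.246, -0.038, 0], "twist": [0, 0, 0], "jaw": 0.45},
  {"travel": [0.246, -0.038, 0], "twist": [0, 0, 0], "jaw": 0.45},
  {"travel": [0, 0, 0], "twist": [0, 0, 0], "jaw": 0.45},
  {"travel": [0, 0, 0], "twist": [0, 0, 0], "jaw": 0.45},
  {"travel": [0, 0, 0], "twist": [0, 0, 0], "jaw": 0.45},
  {"travel": [0, 0, 0], "twist": [0, 0, 0], "jaw": 0.45},
])

```text
time: 22.6
ee_pos: [0.4128, -0.2098, 0.1089]
eef_rot: [3.141, 0.0, 1.564]
wrist_force: [-0.3, -1.0, -0.2]
grip_width: 0.723
finger_force: 0.0
```

>>> servo_tool([
  {"travel": [0, 0, 0.154], "twist": [0, 0, 0], "jaw": 0.45},
  {"travel": [0, 0, 0.154], "twist": [0, 0, 0], "jaw": 0.45},
  {"travel": [0, 0, 0.154], "twist": [0, 0, 0], "jaw": 0.45},
  {"travel": [0, 0, 0.154], "twist": [0, 0, 0], "jaw": 0.45},
  {"travel": [0, 0, 0], "twist": [0, 0, 0], "jaw": -1},
  {"travel": [0, 0, 0], "twist": [0, 0, 0], "jaw": -1},
  {"travel": [0, 0, 0], "twist": [0, 0, 0], "jaw": -1},
  {"travel": [0, 0, 0], "twist": [0, 0, 0], "jaw": -1},
])

```text
time: 23.4
ee_pos: [0.4133, -0.2099, 0.0175]
eef_rot: [3.14, 0.001, 1.565]
wrist_force: [-0.2, -0.7, -0.5]
grip_width: 0.544
finger_force: 18.8
```

>>> servo_tool([
  {"travel": [0, 0, -0.3], "twist": [0, 0, 0], "jaw": -1},
  {"travel": [0, 0, -0.3], "twist": [0, 0, 0], "jaw": -1},
  {"travel": [-0.207, 0.213, 0], "twist": [0, 0, 0], "jaw": -1},
  {"travel": [-0.207, 0.213, 0], "twist": [0, 0, 0], "jaw": -1},
  {"travel": [-0.207, 0.213, 0], "twist": [0, 0, 0], "jaw": -1},
  {"travel": [0, 0, 0], "twist": [0, 0, 0], "jaw": -1},
  {"travel": [0, 0, 0], "twist": [0, 0, 0], "jaw": -1},
  {"travel": [0, 0, 0], "twist": [0, 0, 0], "jaw": -1},
])

```text
time: 24.2
ee_pos: [0.507, -0.302, 0.1063]
eef_rot: [-3.141, -0.001, 1.565]
wrist_force: [-0.3, -0.4, -0.4]
grip_width: 0.549
finger_force: 18.9
```

>>> servo_tool([
  {"travel": [0, 0, 0.096], "twist": [0, 0, 0], "jaw": -1},
  {"travel": [0, 0, 0.096], "twist": [0, 0, 0], "jaw": -1},
  {"travel": [0, 0, 0.096], "twist": [0, 0, 0], "jaw": -1},
  {"travel": [0, 0, 0.096], "twist": [0, 0, 0], "jaw": -1},
  {"travel": [0, 0, 0], "twist": [0, 0, 0], "jaw": -1},
  {"travel": [0, 0, 0], "twist": [0, 0, 0], "jaw": 0.45},
  {"travel": [0, 0, 0], "twist": [0, 0, 0], "jaw": 0.45},
  {"travel": [0, 0, 0], "twist": [0, 0, 0], "jaw": 0.45},
])

```text
time: 25.0
ee_pos: [0.5078, -0.3029, 0.0486]
eef_rot: [3.141, 0.0, 1.565]
wrist_force: [-0.9, 0.7, 0.5]
grip_width: 0.695
finger_force: 0.0
```

>>> servo_tool([
  {"travel": [0, 0, -0.25], "twist": [0, 0, 0], "jaw": 0.45},
  {"travel": [0, 0, -0.25], "twist": [0, 0, 0], "jaw": 0.45},
  {"travel": [0, 0, -0.1], "twist": [0, 0, 0], "jaw": 0.45},
  {"travel": [0.3, -0.026, 0], "twist": [0, 0, 0], "jaw": 0.45},
  {"travel": [0.3, -0.026, 0], "twist": [0, 0, 0], "jaw": 0.45},
  {"travel": [0.3, -0.026, 0], "twist": [0, 0, 0], "jaw": 0.45},
  {"travel": [0.3, -0.026, 0], "twist": [0, 0, 0], "jaw": 0.45},
  {"travel": [0.3, -0.026, 0], "twist": [0, 0, 0], "jaw": 0.45},
])

```text
time: 25.8
ee_pos: [0.489, -0.076, 0.1384]
eef_rot: [3.141, -0.0, 1.564]
wrist_force: [0.4, 0.6, -0.4]
grip_width: 0.721
finger_force: 0.0
```

>>> servo_tool([
  {"travel": [0.3, -0.028, 0], "twist": [0, 0, 0], "jaw": 0.45},
  {"travel": [0.3, -0.028, 0], "twist": [0, 0, 0], "jaw": 0.45},
  {"travel": [0.3, -0.028, 0], "twist": [0, 0, 0], "jaw": 0.45},
  {"travel": [0.3, -0.028, 0], "twist": [0, 0, 0], "jaw": 0.45},
  {"travel": [0.3, -0.028, 0], "twist": [0, 0, 0], "jaw": 0.45},
  {"travel": [0.3, -0.028, 0], "twist": [0, 0, 0], "jaw": 0.45},
  {"travel": [0, 0, 0], "twist": [0, 0, 0], "jaw": 0.45},
  {"travel": [0, 0, 0], "twist": [0, 0, 0], "jaw": 0.45},
])

```text
time: 26.6
ee_pos: [0.4655, 0.1932, 0.1382]
eef_rot: [-3.141, 0.001, 1.568]
wrist_force: [0.3, -0.0, -0.4]
grip_width: 0.725
finger_force: 0.0
```

>>> servo_tool([
  {"travel": [0, 0, 0], "twist": [0, 0, -0.041], "jaw": 0.45},
  {"travel": [0, 0, 0], "twist": [0, 0, -0.041], "jaw": 0.45},
  {"travel": [0, 0, 0], "twist": [0, 0, -0.041], "jaw": 0.45},
  {"travel": [0, 0, 0], "twist": [0, 0, -0.041], "jaw": 0.45},
  {"travel": [0, 0, 0], "twist": [0, 0, -0.041], "jaw": 0.45},
  {"travel": [0, 0, 0], "twist": [0, 0, -0.041], "jaw": 0.45},
  {"travel": [0, 0, 0], "twist": [0, 0, 0], "jaw": 0.45},
  {"travel": [0, 0, 0], "twist": [0, 0, 0], "jaw": 0.45},
])

```text
time: 27.4
ee_pos: [0.4662, 0.1913, 0.1385]
eef_rot: [-3.141, 0.0, 2.332]
wrist_force: [0.4, -0.4, 0.8]
grip_width: 0.723
finger_force: 0.0
```

Run:
```python
from h import *
o=observe();print(o["ee_pos"],o["eef_rot"],o["qpos"])
c=capture("top"); look(c); save(c,"t7",(140,170,430,300),2.7)
p=o["ee_pos"];y=o["eef_rot"][2]
d=np.array([.458,.2137])-p[:2]; print("tool",(d@[np.cos(y),np.sin(y)])/.15,(d@[np.sin(y),-np.cos(y)])/.15)
c=capture("scene");d=search_frame(c,"count_knob_grip");print([(x["bbox"],px2w(c,x["bbox"][0],x["bbox"][1],.058)) for x in d])
```

```text
[0.46624743 0.19125541 0.13849569] [-3.14131649e+00  6.32075262e-05  2.33231102e+00] [ 2.32795891e-01  8.52776998e-03  1.92134951e+00 -2.07074346e-04
  1.21192195e+00 -5.28646043e-01]
red ledge 509.6 -237.4 219.0 75.3 87.62
yellow ledge 511.7 29.0 75.0 220.7 1.33
tool 0.14624059074786713 0.06345175136816114
[([197.7, 276.4, 21.7, 27.0], array([0.45560909, 0.21368196, 0.058     ]))]
```

View pics/t7.png

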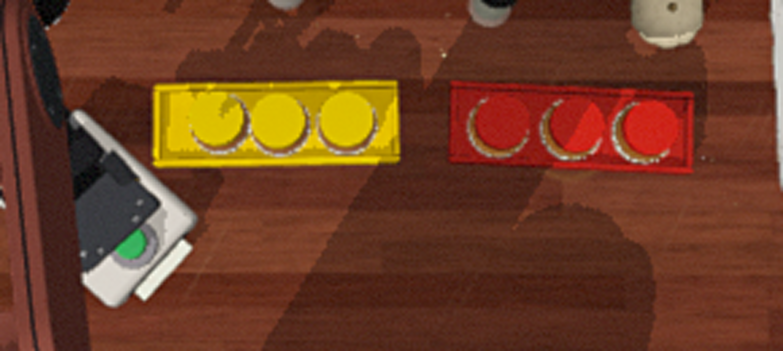

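All six jars are standing in their ledges. Now the knob.

>>> servo_tool([
  {"travel": [0.146, 0.061, 0], "twist": [0, 0, 0], "jaw": 0.5},
  {"travel": [0, 0, 0], "twist": [0, 0, 0], "jaw": 0.5},
  {"travel": [0, 0, 0.15], "twist": [0, 0, 0], "jaw": 0.5},
  {"travel": [0, 0, 0.15], "twist": [0, 0, 0], "jaw": 0.5},
  {"travel": [0, 0, 0.15], "twist": [0, 0, 0], "jaw": 0.5},
  {"travel": [0, 0, 0.13], "twist": [0, 0, 0], "jaw": 0.5},
  {"travel": [0, 0, 0], "twist": [0, 0, 0], "jaw": 0.5},
  {"travel": [0, 0, 0], "twist": [0, 0, 0], "jaw": 0.5},
])

```text
time: 28.35
ee_pos: [0.4574, 0.2143, 0.0517]
eef_rot: [-3.141, -0.0, 2.337]
wrist_force: [-0.1, 0.4, 0.4]
grip_width: 0.75
finger_force: 0.0
```

>>> servo_tool([
  {"travel": [0, 0, 0.018], "twist": [0, 0, 0], "jaw": 0.2},
  {"travel": [0, 0, 0], "twist": [0, 0, 0], "jaw": -1},
  {"travel": [0, 0, 0], "twist": [0, 0, 0], "jaw": -1},
  {"travel": [0, 0, 0], "twist": [0, 0, 0], "jaw": -1},
  {"travel": [0, 0, 0], "twist": [0, 0, 0], "jaw": -1},
  {"travel": [0, 0, 0], "twist": [0, 0, 0], "jaw": -1},
  {"travel": [0, 0, 0], "twist": [0, 0, 0], "jaw": -1},
  {"travel": [0, 0, 0], "twist": [0, 0, 0], "jaw": -1},
], newtons=15)

```text
time: 29.15
ee_pos: [0.4583, 0.215, 0.0498]
eef_rot: [3.14, 0.001, 2.338]
wrist_force: [1.3, 3.0, 5.6]
grip_width: 0.523
finger_force: 15.0
```

>>> servo_tool([
  {"travel": [0, 0, 0], "twist": [0, 0, 0.0417], "jaw": -1},
  {"travel": [0, 0, 0], "twist": [0, 0, 0.0417], "jaw": -1},
  {"travel": [0, 0, 0], "twist": [0, 0, 0.0417], "jaw": -1},
  {"travel": [0, 0, 0], "twist": [0, 0, 0.0417], "jaw": -1},
  {"travel": [0, 0, 0], "twist": [0, 0, 0.0417], "jaw": -1},
  {"travel": [0, 0, 0], "twist": [0, 0, 0.0417], "jaw": -1},
  {"travel": [0, 0, 0], "twist": [0, 0, 0.0417], "jaw": -1},
  {"travel": [0, 0, 0], "twist": [0, 0, 0.0417], "jaw": -1},
])

```text
time: 29.95
ee_pos: [0.4595, 0.2153, 0.0498]
eef_rot: [3.138, -0.003, 1.284]
wrist_force: [7.6, 4.6, 0.3]
grip_width: 0.523
finger_force: 15.0
```

>>> servo_tool([
  {"travel": [0, 0, 0], "twist": [0, 0, 0.0417], "jaw": -1},
  {"travel": [0, 0, 0], "twist": [0, 0, 0.0417], "jaw": -1},
  {"travel": [0, 0, 0], "twist": [0, 0, 0.0417], "jaw": -1},
  {"travel": [0, 0, 0], "twist": [0, 0, 0.0417], "jaw": -1},
  {"travel": [0, 0, 0], "twist": [0, 0, 0.0417], "jaw": -1},
  {"travel": [0, 0, 0], "twist": [0, 0, 0.0417], "jaw": -1},
  {"travel": [0, 0, 0], "twist": [0, 0, 0.0417], "jaw": -1},
  {"travel": [0, 0, 0], "twist": [0, 0, 0.0417], "jaw": -1},
])

```text
time: 30.75
ee_pos: [0.4604, 0.2144, 0.0499]
eef_rot: [3.14, -0.006, 0.236]
wrist_force: [9.6, -1.1, -1.2]
grip_width: 0.526
finger_force: 15.0
```

>>> servo_tool([
  {"travel": [0, 0, 0], "twist": [0, 0, 0], "jaw": -1},
  {"travel": [0, 0, 0], "twist": [0, 0, 0], "jaw": -1},
  {"travel": [0, 0, 0], "twist": [0, 0, 0], "jaw": 0.4},
  {"travel": [0, 0, 0], "twist": [0, 0, 0], "jaw": 0.4},
  {"travel": [0, 0, 0], "twist": [0, 0, 0], "jaw": 0.4},
  {"travel": [0, 0, 0], "twist": [0, 0, 0], "jaw": 0.4},
  {"travel": [0, 0, -0.3], "twist": [0, 0, 0], "jaw": 0.4},
  {"travel": [0, 0, -0.3], "twist": [0, 0, 0], "jaw": 0.4},
])

```text
time: 31.55
ee_pos: [0.4553, 0.214, 0.1379]
eef_rot: [3.141, 0.006, 0.242]
wrist_force: [0.6, 0.5, 0.9]
grip_width: 0.698
finger_force: 0.0
```

>>> servo_tool([
  {"travel": [-0.1, 0.3, 0], "twist": [0, 0, 0], "jaw": 0.0},
  {"travel": [-0.1, 0.3, 0], "twist": [0, 0, 0], "jaw": -1},
  {"travel": [-0.1, 0.3, 0], "twist": [0, 0, 0], "jaw": -1},
  {"travel": [-0.1, 0.3, 0], "twist": [0, 0, 0], "jaw": -1},
  {"travel": [-0.1, 0.3, 0], "twist": [0, 0, 0], "jaw": -1},
  {"travel": [0, 0, 0], "twist": [0, 0, 0], "jaw": -1},
  {"travel": [0, 0, 0], "twist": [0, 0, 0], "jaw": -1},
  {"travel": [0, 0, 0], "twist": [0, 0, 0], "jaw": -1},
])

```text
time: 32.35
ee_pos: [0.4382, -0.021, 0.1388]
eef_rot: [-3.141, 0.0, 0.242]
wrist_force: [0.2, -0.9, -0.2]
grip_width: 0.06
finger_force: 0.0
```

Run:
```python
from h import *
o=observe();print(o["ee_pos"],o["eef_rot"],o["grip_width"])
c=capture("top"); save(c,"knob2",(135,205,225,290),6)
for z in(.05,.06):
  for st,ce,m in blobs(c,"green",50): 
    if ce[1]>175: print(z,px2w(c,*ce,z))
s=capture("scene")
for z in(.05,.06):
  for st,ce,m in blobs(s,"green",20):
    if ce[1]>200: print(z,ce,px2w(s,*ce,z))
```

```text
[ 0.43823955 -0.02096114  0.13878494] [-3.14088820e+00  3.19547264e-04  2.41945795e-01] 0.06007621537245934
0.05 [0.40441528 0.15404688 0.05      ]
0.06 [0.40392223 0.15234309 0.06      ]
0.05 [230.375  279.6875] [0.40956261 0.15170896 0.05      ]
0.06 [230.375  279.6875] [0.40402914 0.15402045 0.06      ]
```

View pics/knob2.png

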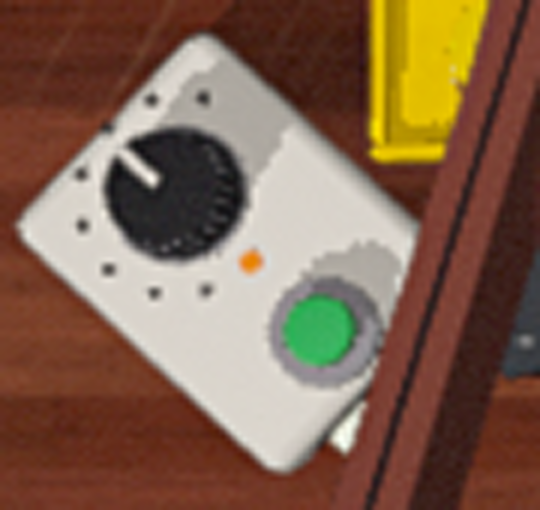

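The pointer (crop 118,150) is now directly opposite the orange dot, which is 6 clicks. Moving over the green button.

>>> servo_tool([
  {"travel": [0.014, -0.295, 0], "twist": [0, 0, 0], "jaw": -1},
  {"travel": [0.014, -0.295, 0], "twist": [0, 0, 0], "jaw": -1},
  {"travel": [0.014, -0.295, 0], "twist": [0, 0, 0], "jaw": -1},
  {"travel": [0.014, -0.295, 0], "twist": [0, 0, 0], "jaw": -1},
  {"travel": [0, 0, 0], "twist": [0, 0, 0], "jaw": -1},
  {"travel": [0, 0, 0.2], "twist": [0, 0, 0], "jaw": -1},
  {"travel": [0, 0, 0.2], "twist": [0, 0, 0], "jaw": -1},
  {"travel": [0, 0, 0], "twist": [0, 0, 0], "jaw": -1},
])

```text
time: 33.25
ee_pos: [0.4004, 0.1521, 0.0753]
eef_rot: [-3.141, 0.008, 0.244]
wrist_force: [-0.1, 0.4, -0.3]
grip_width: 0.004
finger_force: 0.0
```

>>> servo_tool([
  {"travel": [0, 0, 0.013], "twist": [0, 0, 0], "jaw": -1},
  {"travel": [0, 0, 0.013], "twist": [0, 0, 0], "jaw": -1},
  {"travel": [0, 0, 0.013], "twist": [0, 0, 0], "jaw": -1},
  {"travel": [0, 0, 0.013], "twist": [0, 0, 0], "jaw": -1},
  {"travel": [0, 0, 0.013], "twist": [0, 0, 0], "jaw": -1},
  {"travel": [0, 0, 0.013], "twist": [0, 0, 0], "jaw": -1},
  {"travel": [0, 0, 0], "twist": [0, 0, 0], "jaw": -1},
  {"travel": [0, 0, 0], "twist": [0, 0, 0], "jaw": -1},
])

```text
time: 34.05
ee_pos: [0.4042, 0.152, 0.0672]
eef_rot: [-3.142, 0.0, 0.241]
wrist_force: [0.2, -0.3, -0.9]
grip_width: 0.006
finger_force: 0.0
```

>>> servo_tool([
  {"travel": [0, 0, 0.013], "twist": [0, 0, 0], "jaw": -1},
  {"travel": [0, 0, 0.013], "twist": [0, 0, 0], "jaw": -1},
  {"travel": [0, 0, 0.013], "twist": [0, 0, 0], "jaw": -1},
  {"travel": [0, 0, 0.013], "twist": [0, 0, 0], "jaw": -1},
  {"travel": [0, 0, 0], "twist": [0, 0, 0], "jaw": -1},
  {"travel": [0, 0, 0], "twist": [0, 0, 0], "jaw": -1},
  {"travel": [0, 0, 0], "twist": [0, 0, 0], "jaw": -1},
  {"travel": [0, 0, 0], "twist": [0, 0, 0], "jaw": -1},
])

```text
time: 34.85
ee_pos: [0.4045, 0.1521, 0.0597]
eef_rot: [3.142, -0.001, 0.241]
wrist_force: [-0.3, 0.0, 2.9]
grip_width: 0.005
finger_force: 1.7
```

>>> servo_tool([
  {"travel": [0, 0, 0.01], "twist": [0, 0, 0], "jaw": -1},
  {"travel": [0, 0, 0.01], "twist": [0, 0, 0], "jaw": -1},
  {"travel": [0, 0, 0.01], "twist": [0, 0, 0], "jaw": -1},
  {"travel": [0, 0, 0.01], "twist": [0, 0, 0], "jaw": -1},
  {"travel": [0, 0, 0], "twist": [0, 0, 0], "jaw": -1},
  {"travel": [0, 0, 0], "twist": [0, 0, 0], "jaw": -1},
  {"travel": [0, 0, 0], "twist": [0, 0, 0], "jaw": -1},
  {"travel": [0, 0, 0], "twist": [0, 0, 0], "jaw": -1},
])

```text
time: 35.65
ee_pos: [0.4049, 0.1522, 0.0575]
eef_rot: [3.141, 0.001, 0.242]
wrist_force: [-17.3, -4.6, 45.0]
grip_width: 0.003
finger_force: 22.3
```

Run:
```python
from h import *
o=observe();print(o["ee_pos"],o["wrist_force"],o["moment"])
c=capture("scene"); save(c,"s8",(165,235,275,325),6)
```

```text
[0.40489247 0.15216782 0.05752158] [-17.27122483  -4.5968879   44.98559589] [-0.76923031  3.20957982 -0.0291569 ]
```

View pics/s8.png

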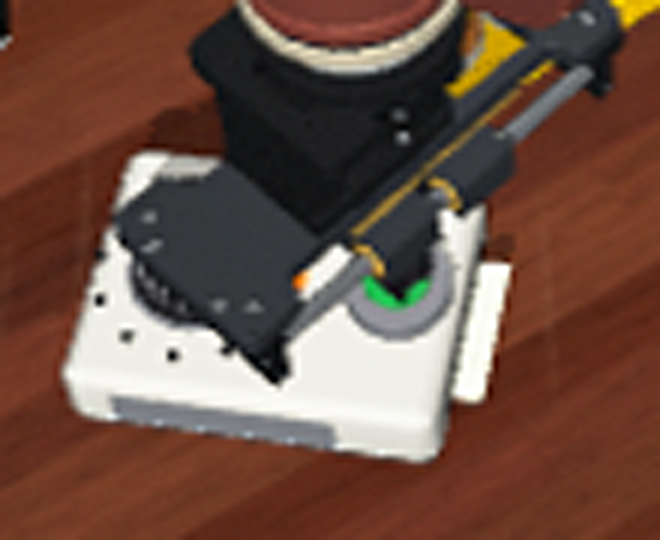

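>>> servo_tool([
  {"travel": [0, 0, -0.015], "twist": [0, 0, 0], "jaw": -1},
  {"travel": [0, 0, -0.015], "twist": [0, 0, 0], "jaw": -1},
  {"travel": [0, 0, -0.01], "twist": [0, 0, 0], "jaw": -1},
  {"travel": [0, 0, 0], "twist": [0, 0, 0], "jaw": -1},
  {"travel": [0, 0, 0], "twist": [0, 0, 0], "jaw": -1},
  {"travel": [0, 0, 0], "twist": [0, 0, 0], "jaw": -1},
  {"travel": [0, 0, 0], "twist": [0, 0, 0], "jaw": -1},
  {"travel": [0, 0, 0], "twist": [0, 0, 0], "jaw": -1},
])

```text
time: 36.5
ee_pos: [0.4044, 0.1521, 0.0595]
eef_rot: [3.142, -0.0, 0.241]
wrist_force: [2.0, 0.6, 3.2]
grip_width: 0.003
finger_force: 1.7
```

Run:
```python
from h import *
for i in range(4):
    capture("top"); o=observe();print(o["ee_pos"],o["wrist_force"])
```

```text
[0.40447947 0.15209576 0.05950197] [2.40376957 0.00506175 3.71332602]
[0.40449165 0.15209063 0.05952294] [2.50526203 0.01345426 3.13653973]
[0.40448162 0.15207979 0.05954106] [2.38756389 0.36059916 3.83739025]
[0.40447278 0.1520815  0.05954248] [2.50192821 0.6013512  3.47180381]
```

>>> servo_tool([
  {"travel": [0, 0, -0.013], "twist": [0, 0, 0], "jaw": -1},
  {"travel": [0, 0, 0], "twist": [0, 0, 0], "jaw": -1},
  {"travel": [0, 0, 0], "twist": [0, 0, 0], "jaw": -1},
  {"travel": [0, 0, 0], "twist": [0, 0, 0], "jaw": -1},
  {"travel": [0, 0, 0], "twist": [0, 0, 0], "jaw": -1},
  {"travel": [0, 0, 0], "twist": [0, 0, 0], "jaw": -1},
  {"travel": [0, 0, 0], "twist": [0, 0, 0], "jaw": -1},
  {"travel": [0, 0, 0], "twist": [0, 0, 0], "jaw": -1},
])

```text
time: 37.5
ee_pos: [0.4041, 0.1521, 0.0613]
eef_rot: [-3.142, 0.0, 0.242]
wrist_force: [1.6, -0.6, 2.3]
grip_width: 0.006
finger_force: 1.4
```

Run:
```python
from h import *
for i in range(4):
    capture("top"); o=observe();print(o["ee_pos"],o["wrist_force"])
```

```text
[0.40415672 0.15204995 0.06136264] [2.00147172 0.5689239  1.71523791]
[0.40415842 0.15203064 0.06137032] [ 1.51456302 -0.17872617  2.55540884]
[0.40417547 0.15202203 0.06137896] [1.34484822 0.92062295 1.15442488]
[0.40419057 0.15205832 0.0613936 ] [1.30505035 0.77284946 2.61371975]
```

>>> servo_tool([
  {"travel": [0, 0, -0.013], "twist": [0, 0, 0], "jaw": -1},
  {"travel": [0, 0, 0], "twist": [0, 0, 0], "jaw": -1},
  {"travel": [0, 0, 0], "twist": [0, 0, 0], "jaw": -1},
  {"travel": [0, 0, 0], "twist": [0, 0, 0], "jaw": -1},
  {"travel": [0, 0, 0], "twist": [0, 0, 0], "jaw": -1},
  {"travel": [0, 0, 0], "twist": [0, 0, 0], "jaw": -1},
  {"travel": [0, 0, 0], "twist": [0, 0, 0], "jaw": -1},
  {"travel": [0, 0, 0], "twist": [0, 0, 0], "jaw": -1},
])

```text
time: 38.5
ee_pos: [0.404, 0.152, 0.0633]
eef_rot: [-3.142, 0.0, 0.241]
wrist_force: [0.2, 0.3, 2.4]
grip_width: 0.002
finger_force: 1.0
```

Run:
```python
from h import *
for i in range(4):
    capture("top"); o=observe();print(o["ee_pos"],o["wrist_force"])
```

```text
[0.40398462 0.15200463 0.06322879] [-0.31775234 -0.3581195   1.46598948]
[0.4040359  0.15200121 0.06325818] [-1.22579651  0.29591299  1.99025608]
[0.40402271 0.15201609 0.06325428] [-0.26582052  0.38717487  2.36295023]
[0.40403175 0.15204203 0.06325906] [-0.85424627 -0.73740573  1.43660581]
```

The spring force fades steadily from z=0.0595 to 0.063, so the button did go fully down to its stop. Retreating, then a final check.

>>> servo_tool([
  {"travel": [0, 0, -0.2], "twist": [0, 0, 0], "jaw": -1},
  {"travel": [0, 0, -0.2], "twist": [0, 0, 0], "jaw": -1},
  {"travel": [0, 0, -0.2], "twist": [0, 0, 0], "jaw": -1},
  {"travel": [0, 0.3, -0.1], "twist": [0, 0, 0], "jaw": -1},
  {"travel": [0, 0.3, 0], "twist": [0, 0, 0], "jaw": -1},
  {"travel": [0, 0.3, 0], "twist": [0, 0, 0], "jaw": -1},
  {"travel": [-0.1, 0.3, 0], "twist": [0, 0, 0], "jaw": -1},
  {"travel": [-0.1, 0.3, 0], "twist": [0, 0, 0], "jaw": -1},
])

```text
time: 39.5
ee_pos: [0.4284, -0.0751, 0.1681]
eef_rot: [-3.141, 0.0, 0.242]
wrist_force: [1.3, 0.5, -0.0]
grip_width: 0.003
finger_force: 0.0
```

>>> servo_tool([
  {"travel": [-0.1, 0.3, 0], "twist": [0, 0, 0], "jaw": -1},
  {"travel": [-0.1, 0.3, 0], "twist": [0, 0, 0], "jaw": -1},
  {"travel": [-0.1, 0.3, 0], "twist": [0, 0, 0], "jaw": -1},
  {"travel": [-0.1, 0.3, 0], "twist": [0, 0, 0], "jaw": -1},
  {"travel": [-0.1, 0.3, 0], "twist": [0, 0, 0], "jaw": -1},
  {"travel": [0, 0.3, 0], "twist": [0, 0, 0], "jaw": -1},
  {"travel": [0, 0, 0], "twist": [0, 0, 0], "jaw": -1},
  {"travel": [0, 0, 0], "twist": [0, 0, 0], "jaw": -1},
])

```text
time: 40.3
ee_pos: [0.4199, -0.3538, 0.1671]
eef_rot: [-3.139, 0.001, 0.24]
wrist_force: [-0.1, 0.3, 0.3]
grip_width: 0.007
finger_force: 0.0
```

Run:
```python
from h import *
o=observe();print(o["ee_pos"],o["time"])
c=capture("top"); look(c); save(c,"t9",(140,150,430,300),2.7)
```

```text
[ 0.41994541 -0.35376019  0.1671074 ] 40.3
red ledge 509.4 -237.4 219.0 75.7 87.6
yellow ledge 511.7 28.0 75.1 218.6 1.33
```

View pics/t9.png

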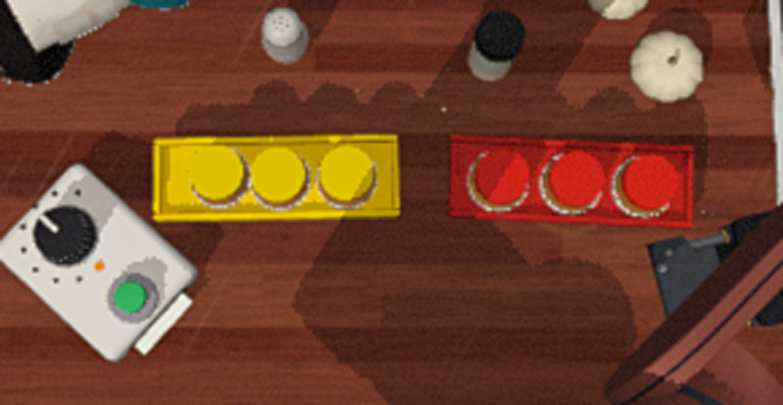

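All six jars are upright in their ledges, the pointer is opposite the orange dot (6), the button is up, and the salt, black jar and gourds are unmoved.

```bash
python3 -c "
from workcell import *
print(sign_off())"
```

```text
the job is handed in; nothing more can be done
None
```

I put the three red- and three yellow-capped jars on their ledges, set the knob to 6, pressed the print button down to its stop, and handed the job in; the hand-in gave no verdict back.

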